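# Load the tin labeller and hold its set-up key turned

## Robot

A 6-joint arm with a two-finger parallel gripper is mounted at the origin on the work surface. World frame = base frame: x ahead of the robot, y to its left, z up, the work surface at z = 0. Lengths are in m, angles in rad, forces in N, time in s.
With the tool pointing down it reaches from about 0.3 to 0.875 m from the base axis. Payload 6.4 kg.
Tool frame: the origin (TCP) lies at the very end of the fingers, on their centre line; the grasp point (between the pads) lies 19 mm behind it; z points along the fingers, y is the line along which they close (so a half turn about z gives the same grasp; the last joint's range is limited). The gripper opens to 88 mm and grips with 3 to 60 N. Pads are 18 mm wide; open, the fingers measure 123 mm over their backs; the gripper's body (75 mm by 187 mm) begins 45 mm behind the grasp point.
Start: joints at [-1.528, 0.181, 1.607, -0, 1.354, -0.206], TCP at [0.142, -0.557, 0.239] pointing down, gripper open.
Joint ranges: [-2.99, 2.99], [-0.89, 2.07], [0.3, 2.58], [-1.14, 4.28], [0, 2.63], [-3.12, 3.12]. Speed limits (rad/s): [2.57, 2.57, 3.01, 3.14, 3.14, 3.14].

## Interface

Orientations are given as [roll, pitch, yaw] about the fixed x, y, z axes, in that order (R = Rz(yaw) Ry(pitch) Rx(roll)).
In Python, from plant import manip gives the robot as it stands. The module is installed in compiled form; this text tells all that it offers.
- The arm moves only by the tool step_arm, never from a script. Its argument "deltas" is a list of rows, each an object of numbers: "dx", "dy", "dz": the shift along the tool's x, y, z in units of 0.4 m (1.0 is 0.4 m); "turn": the turn about the tool's z in units of pi/4 rad (1.0 is pi/4 rad). A call has 1 to 20 rows; each row is the pose to reach, as a shift and turn from the pose commanded when the call began, along the tool's axes at that moment; what a row does not reach only later rows make up. A row lasts 1/10 s, in which the tool goes at most 50 mm and 8.59 degrees, less where a joint would pass 70% of its speed; a pose out of reach is approached as far as the arm can. A call with a number of a shift or a turn outside -1 to 1 is refused whole. A call with a gripper value outside its range is refused whole. "jaw" is the opening, from 0 (shut) to 1 (fully open), set as the call begins (left out, the last holds). The fingers move at their own pace and stop on an object; "newtons" is the grip in N (left out, the last holds). Time passes only in rows, so rows that repeat a pose let the fingers close. It gives the time, the measured TCP pose, the force, the opening and the grip force at its end, in the units of the state.
- manip.observe(): the state, without advancing time (a new reading comes with each control period).
- manip.camera(name): name is "side" or "top"; returns the picture (480x640x3 uint8, red, green, blue); there is no depth.
- manip.get_calibration(name): a dict with "fx", "fy", "cx", "cy" (pixels), "k1" (the pictures are not rectified: a ray, as slopes to the right and down, at radius r is drawn at 1 + k1 r^2 times it, then the intrinsics apply), "cam_to_world" (4x4, takes a point from camera to world coordinates). Camera axes: x right, y down, z forward; pixel columns grow to the right and rows downward; lengths in m; the calibration is good to about 2 mm. A picture is of the moment at which its call begins. get_calibration takes no time and is no camera call.
- manip.sign_off(): hands the job in; it is judged then, once.
The state is a dict: "time_s": time; "q": joint angles; "qvel": joint speeds; "joint_torque": joint torques, N m; "eef_pos": TCP position; "ee_rot": TCP orientation; "ft_force": force on the tool from outside, world axes, zero at the start; "torque": the same for the moment, N m; "finger_gap": opening from 0.0 (shut) to 1.0 (fully open); "grip_force": force on a finger pad.
Only numpy, scipy, OpenCV 4.12 (cv2) and the standard library are available. Lean on these libraries where they do the work, as an engineer would, in place of code of your own. Each camera call takes 0.05 s, during which the arm holds its last target. There are 200 camera calls.

## Task

Lower the full label roll onto the labeller's empty upright unwind spindle until it lies flat on its platter (do not drop it), and let go of it. Then take the set-up key from the tool block, work it down past the sticky pins of the labeller's key switch until its shoulder is fully home on the lock, and turn it a quarter turn clockwise, seen from above, against the spring. The program finishes while still holding the key turned, and the mugs, tins, gift box, spent roll and screwdriver stay where they are.

Things in the scene. Friction and masses are not known exactly. Their poses are not given: they have to be found in the camera images.
- label_roll_center (a point): full roll of white labels standing on end on the table: a tube 64 mm across, 50 mm tall, with a cardboard core of 28 mm bore right through; about 0.12 kg. Point: its centre, 25 mm above its underside; z along its axis (up). It starts in one of two places, the slimmer spent roll in the other
- labeller: tin labeller, fixed: a low white machine, 300 (x) by 360 mm (y), flat deck 65 mm above the table. Origin: centre of its underside, z up. Unwind spindle at x +20, y +80 mm; key switch at x -90, y -100 mm. Its other spindle carries a wound roll of waste liner, 44 mm across. Nothing on the deck stands higher than 62 mm above it
- unwind_seat (a point): empty unwind spindle of the labeller: upright steel post, 23 mm in diameter, 54 mm tall, its top 12 mm coned to 10 mm, in the middle of a black platter 100 mm across. Point: centre of the platter's top face at the spindle's foot, 70 mm above the table, z up. Seated, the roll's centre is 25 mm above it. Nothing taller than the platter stands within 70 mm
- tool_block: dark wooden block, 110 (x) by 48 by 45 mm tall, fixed, with two slots 12 (x) by 5.5 mm in its top at x +30 and x -30 mm; the key stands in one, the screwdriver in the other. Origin: centre of its underside, z up
- key_center (a point): set-up key standing blade down in the block: black plastic head 28 mm wide (its x), 10 thick (its y), 34 tall; a steel shoulder below it, 18 x 8 x 8 mm, rests on the block's top; below that a steel blade 10 (x) by 3.5 mm, 26 long, round tip, alike on both edges so it fits either way round. 0.04 kg. Point: centre of the head, 25 mm above the shoulder's underside, 51 mm above the tip; z up
- lock_mouth (a point): key switch in the labeller's top: steel plug 22 mm across in a bezel 31 mm across, its face 75 mm above the table. Point: centre of the keyway's mouth; z up, x along the keyway, turning with the plug. Keyway 12 (x) by 4.9 mm (y), deeper than the blade, long sides bevelled 2.8 mm. Key home: shoulder on the plug's face, key centre 25 mm above this point. Nothing over 15 mm tall within 65 mm
- key_switch (a joint): turn of the plug in rad: 0 at rest, grows clockwise seen from above to a stop at 1.57. A spring turns it back when let go: 0.03 N m at rest, 0.11 at the stop, plus slight friction; the blade has about 0.15 rad of play in the plug. Two sticky sprung pins press on the blade's edges from the keyway's ends, 9 and 16 mm down: they take 5 to 12 N of push to pass, less if the key is eased to and fro
- spent_roll_center (a point): the nearly used-up label roll: same 50 mm height and core but only 40 mm across; bystander. Point: its centre, 25 mm above its underside
- screwdriver: stubby flat screwdriver with a round black handle, 27 mm across and 52 mm tall, standing in the tool block's other slot, 60 mm from the key; bystander. Origin: on its axis at the level of the block's top
- mug_dots: white mug with black dots, 88 mm across the rim, 75 mm tall; bystander. Origin: centre of its underside
- mug_stripes: white mug with red stripes, 80 mm across, 92 mm tall; bystander. Origin: centre of its underside
- tin_tall: round tea tin, 68 mm across, 85 mm tall; bystander. Origin: centre of its underside
- tin_low: round tea tin, 68 mm across, 60 mm tall; bystander. Origin: centre of its underside
- gift_box: square cardboard gift box, 104 x 104 x 80 mm; bystander. Origin: centre of its underside
Things that resemble listed ones, but are neither listed nor needed, are in the scene too. Leave any orange, purple or turquoise look-alike of the part that bears label_roll_center alone.

How it is judged:
On the way, in this order (a step that is already met when the one before it is completed fails the run):
1. the full label roll lies flat on the unwind platter, over the spindle, let go (z of label_roll_center in the frame of unwind_seat between 0.02 and 0.029 m and horizontal distance between label_roll_center and unwind_seat below 0.006 m and angle between label_roll_center's own z axis and vertical below 0.08 rad and contact force between the fingers and label_roll below 0.1 N), for 0.3 s.
2. the key is fully home in the lock (z of key_center in the frame of lock_mouth below 0.028 m and horizontal distance between key_center and lock_mouth below 0.004 m and angle between the z axis of key_center and the z axis of lock_mouth, either way round below 0.12 rad), for 0.1 s.
3. the key is turned a quarter and gripped (all of step 2 and value of joint key_switch above 1.2 rad and contact force between the fingers and setup_key above 2 N), for 0.3 s.
At the end, for the whole second after the job is handed in: roll flat on its platter (4 mm in height, 6 mm off axis, 0.08 rad), at rest, not touched by the fingers; key home (3 mm of full depth, 4 mm sideways, 0.12 rad), gripped with more than 2 N and held still with the switch turned past 1.2 rad (all of step 1 and all of step 3 and linear speed of label_roll below 0.02 m/s and velocity of joint key_switch between -0.1 and 0.1 rad/s); the arm keeps its last pose, push and grip.
It fails at once if a mug pushed more than 40 mm from its place (distance of any of mug_dots, mug_stripes from where it was at the start of the episode above 0.04 m).
It fails at once if a tin or the gift box pushed more than 40 mm from its place (distance of any of tin_tall, tin_low, gift_box from where it was at the start of the episode above 0.04 m).
It fails at once if the spent roll or the screwdriver pushed more than 40 mm from its place (distance of any of spent_roll_center, screwdriver from where it was at the start of the episode above 0.04 m).
It fails at once if the label roll is dropped down the spindle (faster than 0.55 m/s) (horizontal distance between label_roll_center and unwind_seat below 0.012 m and z of label_roll_center in the frame of unwind_seat below 0.07 m and linear speed of label_roll above 0.55 m/s).
It also fails if it takes over 69 s, if anything falls off the work surface, if the arm or the gripper's body presses on something with over 40 N, if the wrist force passes 120 N, or if a joint passes its speed limit or range.

## Working session

There is one attempt and no reset: what is moved stays moved. The work goes in short steps, Python scripts to look and compute and a tool call to move; the robot and the scene stay as the last step left them, time stands still between calls to the robot, and variables do not carry over. Pictures are saved under pics/ and viewed, at most 10 in all, crops included, and the job is handed in when it is done.

Besides the shell and the picture viewer there is one more tool, called by a JSON object that holds its "api" and its "payload". step_arm: Moves the arm, as the interface text tells. Shifts and turns lie within -1 to 1; 1 stands for 0.4 m of shift or pi/4 rad of turn. Its arguments: {"type":"object","properties":{"deltas":{"type":"array","items":{"type":"object","properties":{"dx":{"type":"number"},"dy":{"type":"number"},"dz":{"type":"number"},"turn":{"type":"number"}}}},"jaw":{"type":"number"},"newtons":{"type":"number"}},"required":["deltas"]}

```bash
mkdir -p pics; cat > h.py <<'E'
import numpy as np, cv2
from plant import manip
def cal(n):
    c=manip.get_calibration(n); return c,np.array(c["cam_to_world"])
def ray(n,u,v):
    c,T=cal(n); d=np.array([(u-c["cx"])/c["fx"],(v-c["cy"])/c["fy"]]); p=d.copy()
    for _ in range(20): p=d/(1+c["k1"]*(p@p))
    return T[:3,3],T[:3,:3]@np.array([p[0],p[1],1])
def onz(n,u,v,z):
    o,d=ray(n,u,v); return o+d*(z-o[2])/d[2]
def proj(n,P):
    c,T=cal(n); q=T[:3,:3].T@(np.array(P)-T[:3,3]); p=q[:2]/q[2]; p=p*(1+c["k1"]*(p@p))
    return np.array([c["fx"]*p[0]+c["cx"],c["fy"]*p[1]+c["cy"]])
def shot(n,f):
    a=manip.camera(n); cv2.imwrite("pics/"+f,a[:,:,::-1]); return a
E
python3 - <<'E'
from h import *
for n in("top","side"):
    shot(n,n+"0.png"); c,T=cal(n); print(n,c["fx"],c["k1"],T.round(3).tolist())
s=manip.observe(); print(s)
E
```

```text
top 495.2677578072851 0.02626752404999438 [[0.007, -0.996, 0.085, 0.436], [-1.0, -0.009, -0.017, 0.022], [0.018, -0.085, -0.996, 1.547], [0.0, 0.0, 0.0, 1.0]]
side 498.9026837089782 0.021463560388570658 [[0.994, -0.075, 0.078, 0.497], [-0.108, -0.759, 0.642, -0.777], [0.01, -0.647, -0.763, 1.005], [0.0, 0.0, 0.0, 1.0]]
{'time_s': 0.1, 'q': array([-1.52827615e+00,  1.81465434e-01,  1.60783264e+00, -7.27523931e-06,
        1.35381496e+00, -2.06332564e-01]), 'qvel': array([ 0.00026559, -0.00120599, -0.00237263,  0.0006186 ,  0.00075731,
        0.00039164]), 'joint_torque': array([ 4.97666824e-04, -4.34821880e+01, -3.42694902e+01,  7.05294125e-02,
        3.41147091e-02, -4.50263485e-05]), 'eef_pos': array([ 0.141595  , -0.55682665,  0.2379374 ]), 'ee_rot': array([-3.14010307e+00, -3.04530538e-04,  2.48854086e-01]), 'ft_force': array([0.93308626, 0.15107713, 0.58572518]), 'torque': array([-0.01570936,  0.02796727,  0.00352949]), 'grip_force': 0.0, 'finger_gap': 0.9954111092383489}
```

View pics/top0.png

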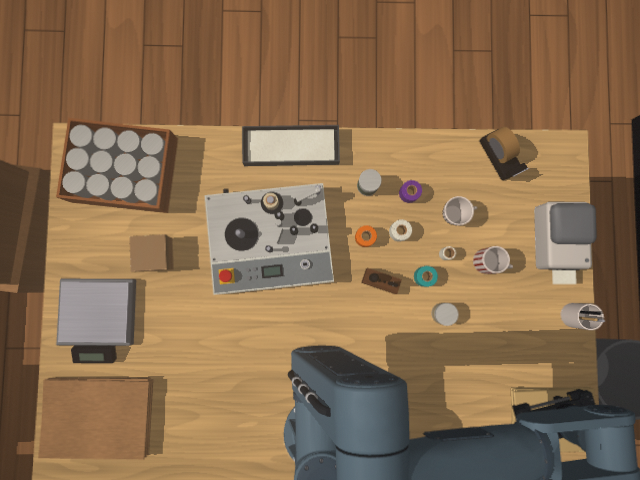

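View pics/side0.png

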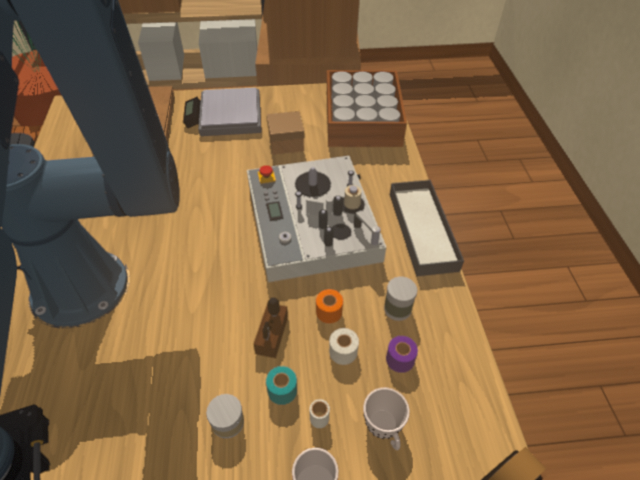

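Top view: the candidates for the full roll are white wide (401,230), white slim/spent (448,254), orange (366,236), purple (411,191) and turquoise (427,276). I choose white wide. The platter is at (241,234), the lock at (306,265) and the block at (382,280). The side view agrees: roll (344,345), spent (319,412), block (271,328), lock (285,237).

```bash
python3 - <<'E'
from h import *
t=cv2.imread("pics/top0.png"); s=cv2.imread("pics/side0.png")
def crop(i,u,v,w,h,W,H): return cv2.resize(i[v-h//2:v+h//2,u-w//2:u+w//2],(W,H),interpolation=cv2.INTER_CUBIC)
a=np.hstack([crop(t,390,255,100,75,400,300),crop(t,275,250,100,75,400,300)])
b=np.hstack([crop(s,300,330,120,90,400,300),crop(s,290,215,120,90,400,300)])
cv2.imwrite("pics/crop0.png",np.vstack([a,b]))
hs=cv2.cvtColor(t,cv2.COLOR_BGR2HSV)
# white roll & labeller blobs
m=cv2.inRange(hs,(0,0,120),(180,70,255)); n,l,st,c=cv2.connectedComponentsWithStats(m)
for i in range(1,n):
    if st[i,4]>80 : print("white",st[i],c[i].round(1),onz("top",*c[i],0.05).round(3))
m=cv2.inRange(hs,(0,0,0),(180,255,45)); n,l,st,c=cv2.connectedComponentsWithStats(m)
for i in range(1,n):
    if st[i,4]>60 and st[i,1]<320: print("black",st[i],c[i].round(1),onz("top",*c[i],0.07).round(3))
print(onz("top",401,230,.05),onz("side",344,338,.05),onz("top",306,265,.075),onz("side",285,237,.075),onz("top",382,280,.045))
E
```

```text
white [ 70 125  22  22 383] [ 80.4 135.3] [0.894 0.738 0.05 ]
white [ 93 128  23  21 384] [104. 138.] [0.887 0.667 0.05 ]
white [ 248  129   87   33 2730] [290.7 145.1] [0.874 0.099 0.05 ]
white [117 130  23  22 380] [127.8 140.8] [0.88  0.596 0.05 ]
white [141 133  22  22 383] [151.5 143.5] [0.872 0.524 0.05 ]
white [ 66 148  23  22 390] [ 76.8 158.3] [0.823 0.746 0.05 ]
white [ 90 151  22  21 383] [100.6 161. ] [0.816 0.675 0.05 ]
white [114 153  22  22 382] [124.5 163.8] [0.808 0.603 0.05 ]
white [138 156  22  22 388] [148.4 166.5] [0.801 0.531 0.05 ]
white [359 169  23  23 401] [369.6 179.9] [ 0.768 -0.144  0.05 ]
white [ 62 171  23  22 395] [ 73.2 181.7] [0.751 0.753 0.05 ]
white [ 86 174  23  22 397] [ 97.2 184.4] [0.744 0.682 0.05 ]
white [110 177  23  22 386] [121.2 187. ] [0.737 0.61  0.05 ]
white [134 179  23  23 402] [145.2 189.8] [0.729 0.538 0.05 ]
white [ 205  183  129  112 7769] [266.7 236.7] [0.589 0.168 0.05 ]
white [443 196  34  29 647] [458.7 211.1] [ 0.674 -0.417  0.05 ]
white [ 534  202   58   67 2021] [556.5 244.3] [ 0.574 -0.713  0.05 ]
white [389 220  23  21 3
[... 178 characters left out ...]
552 270  25  14 335] [563.7 276.5] [ 0.476 -0.732  0.05 ]
white [  56  279   72   66 4256] [ 92.  311.6] [0.362 0.679 0.05 ]
white [434 303  25  23 446] [445.8 313.8] [ 0.361 -0.373  0.05 ]
white [561 303  44  27 658] [578.7 315.7] [ 0.359 -0.772  0.05 ]
white [ 344  391   25   60 1080] [355.5 417.9] [ 0.056 -0.102  0.05 ]
white [302 406  13  47 318] [308.  430.7] [0.019 0.038 0.05 ]
white [352 458  12  22 190] [358.  467.4] [-0.083 -0.109  0.05 ]
black [632 116   8 185 838] [636.8 184.7] [ 0.756 -0.951  0.07 ]
[ 0.61371386 -0.24009655  0.05      ] [ 0.61555691 -0.23567684  0.05      ] [0.50345745 0.04796904 0.075     ] [0.50570465 0.04732615 0.075     ] [ 0.46120446 -0.18230332  0.045     ]
```

View pics/crop0.png

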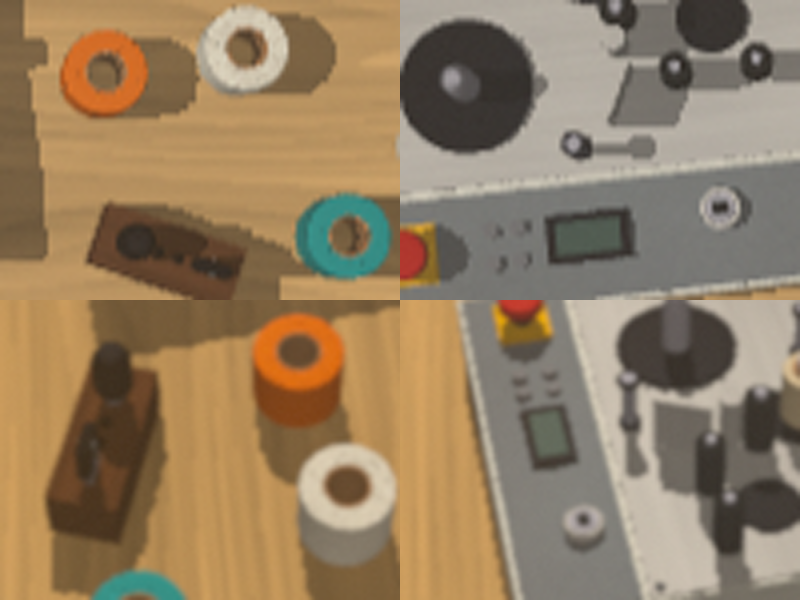

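The crops show the choice is right: the white wide roll. The screwdriver (round handle) is in the block's left slot. The key is at about (391,284) top, in the right slot. The lock has a dark slot lying horizontally.

```bash
cat >> h.py <<'E'
def circ(img,n,u,v,w,lo,hi,z,big=True):
    h=cv2.cvtColor(np.ascontiguousarray(img),cv2.COLOR_RGB2HSV); m=cv2.inRange(h,lo,hi)
    k=np.zeros_like(m); k[v-w:v+w,u-w:u+w]=255; m&=k
    cs,_=cv2.findContours(m,cv2.RETR_EXTERNAL,cv2.CHAIN_APPROX_NONE)
    c=max(cs,key=cv2.contourArea); e=cv2.fitEllipse(c)
    return e,onz(n,*e[0],z)
E
python3 - <<'E'
from h import *
t=cv2.imread("pics/top0.png")[:,:,::-1]; s=cv2.imread("pics/side0.png")[:,:,::-1]
print("platter",circ(t,"top",241,234,24,(0,0,0),(180,255,75),.07),circ(s,"side",313,184,24,(0,0,0),(180,255,75),.07))
for n,i,u,v in(("top",t,306,265),("side",s,285,237)):
    print("bezel",n,circ(i,n,u,v,9,(0,0,160),(180,60,255),.075))
print("roll top white",circ(t,"top",401,230,18,(0,0,175),(180,70,255),.05),circ(s,"side",344,340,19,(0,0,175),(180,70,255),.05))
g=cv2.cvtColor(np.ascontiguousarray(t),cv2.COLOR_RGB2GRAY)
print(g[258:273,298:315]); g2=cv2.cvtColor(np.ascontiguousarray(s),cv2.COLOR_RGB2GRAY); print(g2[229:246,276:294])
# block
h=cv2.cvtColor(np.ascontiguousarray(t),cv2.COLOR_RGB2HSV); print(h[283,383],h[274,372],h[300,385])
a=cv2.resize(t[262:300,355:410],(550,380),interpolation=cv2.INTER_CUBIC); b=cv2.resize(s[290:362,247:295],(253,380),interpolation=cv2.INTER_CUBIC)
cv2.imwrite("pics/block.png",np.hstack([a,b])[:,:800,::-1])
E
```

```text
platter (((241.16712951660156, 233.94883728027344), (30.831409454345703, 32.358802795410156), 83.53190612792969), array([0.595023  , 0.24266497, 0.07      ])) (((312.706787109375, 184.50025939941406), (21.77414321899414, 32.56816864013672), 91.13007354736328), array([0.59329541, 0.23644767, 0.07      ]))
bezel top (((301.4698486328125, 263.3447265625), (3.0711114406585693, 7.001305103302002), 9.621559143066406), array([0.5082725 , 0.06147764, 0.075     ]))
bezel side (((284.7281799316406, 235.5336151123047), (7.2323222160339355, 11.437769889831543), 84.27482604980469), array([0.50533085, 0.05225766, 0.075     ]))
roll top white (((400.6414489746094, 229.48037719726562), (19.092517852783203, 21.42471694946289), 85.65241241455078), array([ 0.61529885, -0.23901055,  0.05      ])) (((343.6938781738281, 340.6428527832031), (24.522109985351562, 28.008176803588867), 104.41364288330078), array([ 0.61400316, -0.24204133,  0.05      ]))
[[122 121 121 122 120 121 112 112 120 121 119 121 120 121 120 119 118]
 [120 121 122 121 137 155 150 151 154 120  99 102 121 121 121 119 119]
 [120 121 121 138
[... 1521 characters left out ...]
153 171 170 162 139 117 114 130 151 162 163 154 134 128 128]
 [129 127 125 139 159 164 161 157 151 150 153 156 158 155 137 122 126 128]
 [128 127 124 121 134 149 156 159 159 156 159 158 150 136 113 112 125 127]
 [128 127 125 113 109 125 136 140 139 140 143 141 129 109  96 108 124 128]
 [129 128 125 110  98 105 110 114 116 116 116 110 102  90  90 109 124 128]
 [128 127 125 112  95  93  93  97  99  99  96  93  87  88 101 116 127 128]
 [127 129 128 119 104  90  84  85  87  87  86  86  90 100 117 127 129 129]
 [128 128 128 126 117 102  89  87  84  85  89  97 108 117 126 128 127 128]
 [127 128 130 130 126 118 113 107 100 100 109 117 123 125 127 126 127 127]]
[ 12 135  98] [16 82 53] [ 17 123 190]
```

View pics/block.png

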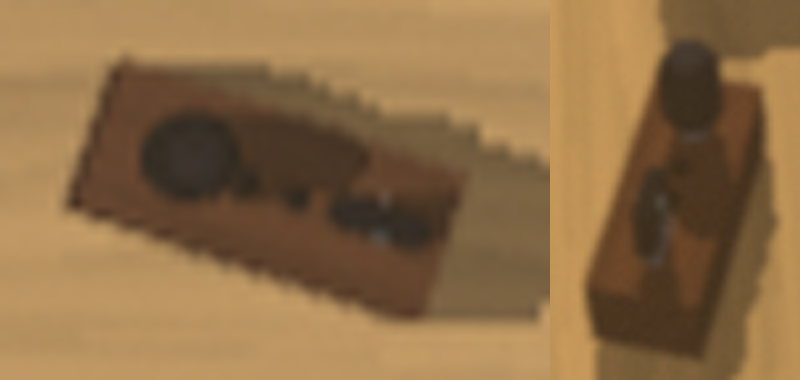

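```bash
cat >> h.py <<'E'
def tri(a,b):
    A=np.zeros((3,3));r=np.zeros(3)
    for n,u,v in(("top",*a),("side",*b)):
        o,d=ray(n,u,v); d=d/np.linalg.norm(d); M=np.eye(3)-np.outer(d,d); A+=M; r+=M@o
    return np.linalg.solve(A,r)
E
python3 - <<'E'
from h import *
t=cv2.imread("pics/top0.png"); s=cv2.imread("pics/side0.png")
gt=cv2.cvtColor(t,cv2.COLOR_BGR2GRAY).astype(float); gs=cv2.cvtColor(s,cv2.COLOR_BGR2GRAY).astype(float)
def cen(g,r0,r1,c0,c1,th):
    w=np.clip(th-g[r0:r1,c0:c1],0,None); y,x=np.mgrid[r0:r1,c0:c1]; m=w.sum()
    cx,cy=(w*x).sum()/m,(w*y).sum()/m; C=np.array([[(w*(x-cx)**2).sum(),(w*(x-cx)*(y-cy)).sum()],[0,(w*(y-cy)**2).sum()]])/m
    return (cx,cy),np.degrees(.5*np.arctan2(2*C[0,1],C[0,0]-C[1,1]))
a,ang=cen(gt,261,267,302,308,145); b,ang2=cen(gs,232,239,281,289,150)
print(a,ang,b,ang2,onz("top",*a,.075),onz("side",*b,.075),tri(a,b))
L=onz("top",*a,.075)
P=onz("top",241.2,233.9,.07); d=P-L; print("yaw deg",np.degrees(np.arctan2(d[1],d[0]))-58.57,np.linalg.norm(d[:2]))
# labeller outline corners, deck top
hs=cv2.cvtColor(t,cv2.COLOR_BGR2HSV); m=cv2.inRange(hs,(0,0,100),(180,60,255)); m=cv2.morphologyEx(m,cv2.MORPH_CLOSE,np.ones((9,9)))
cs,_=cv2.findContours(m[175:305,195:345],cv2.RETR_EXTERNAL,cv2.CHAIN_APPROX_NONE); c=max(cs,key=cv2.contourArea)
bx=cv2.boxPoints(cv2.minAreaRect(c))+[195,175]
q=np.array([onz("top",*p,.065) for p in bx]); print(bx.round(1).tolist(),q.round(3).tolist())
for i in range(4):
    e=q[(i+1)%4]-q[i]; print(np.linalg.norm(e).round(3),np.degrees(np.arctan2(e[1],e[0])).round(2))
# key ends
k1,k2=onz("top",393.2,283.8,.085),onz("top",374,277.5,.097); print("key",k1,"driver",k2,np.linalg.norm((k1-k2)[:2]),np.degrees(np.arctan2(*(k1-k2)[1::-1])))
print(onz("side",266,322,.07),tri((393.2,283.8),(268,326)))
for z in(0.045,):
  for p in((367,268.2),(401.5,279),(362,282.8),(395,293.8)): print(onz("top",*p,z).round(4))
E
```

```text
(np.float64(304.63729508196724), np.float64(263.74590163934425)) 2.910690611841337 (np.float64(284.53125), np.float64(235.38839285714286)) 48.707855622257355 [0.50715426 0.05205574 0.075     ] [0.50487273 0.05278906 0.075     ] [0.50598325 0.05198296 0.07601594]
yaw deg 6.633372191158749 0.20986341639613817
[[202.6, 194.7], [322.9, 181.8], [333.6, 281.6], [213.3, 294.5]] [[0.713, 0.362, 0.065], [0.757, -0.001, 0.065], [0.455, -0.035, 0.065], [0.414, 0.322, 0.065]]
0.365 -83.12
0.304 -173.55
0.359 96.49
0.301 7.57
key [ 0.44960679 -0.20992075  0.085     ] driver [ 0.46744347 -0.15180318  0.097     ] 0.06079309081876278 -107.06160760164352
[ 0.44956412 -0.19054279  0.07      ] [ 0.45187963 -0.2098986   0.08411122]
[ 0.4966 -0.1368  0.045 ]
[ 0.4647 -0.2416  0.045 ]
[ 0.4523 -0.1216  0.045 ]
[ 0.4199 -0.2216  0.045 ]
```

{"api": "step_arm", "payload": {"deltas": [{"dx": 0,"dy": 0,"dz": -0.1}], "jaw": 1}}

```text
invalid input
```

{"api": "step_arm", "payload": {"deltas": [{"dx": 0.5,"dy": -0.24,"dz": 0,"turn": -0.5},{"dx": 0.5,"dy": -0.24,"dz": 0,"turn": -0.5},{"dx": 0.5,"dy": -0.24,"dz": 0,"turn": -0.5},{"dx": 1,"dy": -0.475,"dz": 0,"turn": -1},{"dx": 1,"dy": -0.475,"dz": 0,"turn": -1},{"dx": 1,"dy": -0.475,"dz": 0,"turn": -1},{"dx": 1,"dy": -0.475,"dz": 0,"turn": -1},{"dx": 1,"dy": -0.475,"dz": 0,"turn": -1},{"dx": 1,"dy": -0.475,"dz": 0,"turn": -1}], "jaw": 1, "newtons": 20}}

```text
time_s: 1.0
eef_pos: [0.4839, -0.2725, 0.2384]
ee_rot: [-3.141, -0.0, 1.035]
ft_force: [-0.2, -2.0, -0.3]
finger_gap: 1.002
grip_force: 0.0
```

{"api": "step_arm", "payload": {"deltas": [{"dx": 0.241,"dy": 0.241,"dz": 0.15,"turn": -0.683},{"dx": 0.241,"dy": 0.241,"dz": 0.3,"turn": -0.683},{"dx": 0.241,"dy": 0.241,"dz": 0.32,"turn": -0.683},{"dx": 0.241,"dy": 0.241,"dz": 0.32,"turn": -0.683},{"dx": 0.241,"dy": 0.241,"dz": 0.32,"turn": -0.683},{"dx": 0.241,"dy": 0.241,"dz": 0.32,"turn": -0.683}]}}

```text
time_s: 1.6
eef_pos: [0.6138, -0.2403, 0.1091]
ee_rot: [-3.138, -0.002, 1.57]
ft_force: [-0.0, -0.7, 0.4]
finger_gap: 0.998
grip_force: 0.0
```

```bash
python3 - <<'E'
from h import *
a=shot("side","s1.png"); cv2.imwrite("pics/s1c.png",cv2.resize(a[200:440,220:480,::-1],(780,720))[:600])
print(manip.observe()["eef_pos"],manip.observe()["ee_rot"])
E
```

```text
[ 0.61446112 -0.2413638   0.11121299] [-3.14148881e+00  2.79262925e-04  1.56949654e+00]
```

View pics/s1c.png

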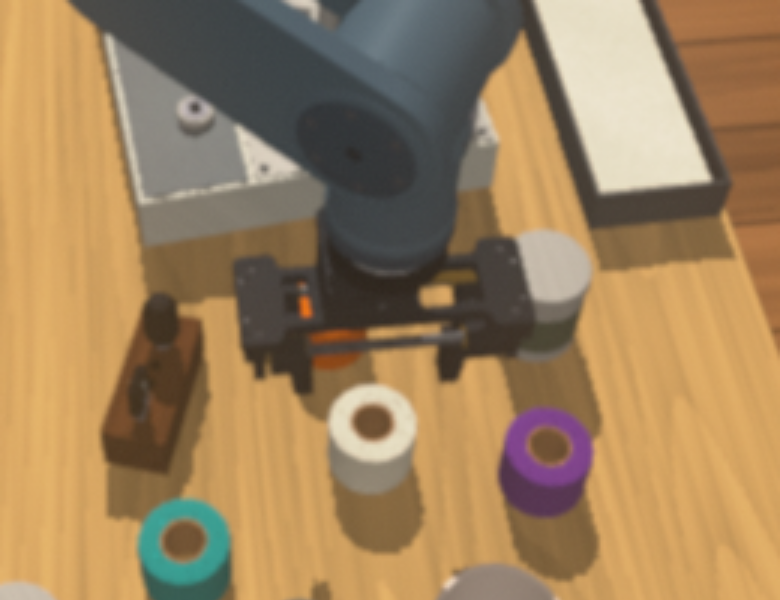

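The jaws straddle the white roll: fingertips at crop (300,380) and (450,375), roll at (372,425). The tin is clear.

{"api": "step_arm", "payload": {"deltas": [{"dx": 0,"dy": 0,"dz": 0.12,"turn": 0},{"dx": 0,"dy": 0,"dz": 0.2,"turn": 0},{"dx": 0,"dy": 0,"dz": 0.245,"turn": 0},{"dx": 0,"dy": 0,"dz": 0.245,"turn": 0}]}}

```text
time_s: 2.05
eef_pos: [0.6132, -0.2412, 0.0119]
ee_rot: [-3.14, -0.001, 1.569]
ft_force: [-0.7, 0.0, 0.3]
finger_gap: 0.995
grip_force: 0.0
```

{"api": "step_arm", "payload": {"deltas": [{"dx": 0,"dy": 0,"dz": 0,"turn": 0},{"dx": 0,"dy": 0,"dz": 0,"turn": 0},{"dx": 0,"dy": 0,"dz": 0,"turn": 0},{"dx": 0,"dy": 0,"dz": 0,"turn": 0},{"dx": 0,"dy": 0,"dz": 0,"turn": 0},{"dx": 0,"dy": 0,"dz": 0,"turn": 0}], "jaw": 0, "newtons": 20}}

```text
time_s: 2.65
eef_pos: [0.6158, -0.2419, 0.0148]
ee_rot: [3.139, 0.002, 1.571]
ft_force: [-1.2, 0.5, 7.3]
finger_gap: 0.715
grip_force: 20.0
```

{"api": "step_arm", "payload": {"deltas": [{"dx": 0,"dy": 0,"dz": -0.1,"turn": 0},{"dx": 0,"dy": 0,"dz": -0.22,"turn": 0},{"dx": 0,"dy": 0,"dz": -0.34,"turn": 0},{"dx": 0,"dy": 0,"dz": -0.47,"turn": 0},{"dx": 0.1,"dy": 0,"dz": -0.47,"turn": 0},{"dx": 0.2,"dy": 0,"dz": -0.47,"turn": 0},{"dx": 0.3,"dy": 0,"dz": -0.47,"turn": 0},{"dx": 0.4,"dy": -0.02,"dz": -0.47,"turn": 0},{"dx": 0.5,"dy": -0.02,"dz": -0.47,"turn": 0},{"dx": 0.6,"dy": -0.03,"dz": -0.47,"turn": 0},{"dx": 0.7,"dy": -0.04,"dz": -0.47,"turn": 0},{"dx": 0.8,"dy": -0.052,"dz": -0.47,"turn": 0},{"dx": 0.9,"dy": -0.052,"dz": -0.47,"turn": 0},{"dx": 1,"dy": -0.052,"dz": -0.47,"turn": 0}]}}

```text
time_s: 4.05
eef_pos: [0.5935, 0.1606, 0.2011]
ee_rot: [3.141, -0.0, 1.571]
ft_force: [1.1, 0.2, -0.7]
finger_gap: 0.717
grip_force: 20.0
```

{"api": "step_arm", "payload": {"deltas": [{"dx": 0.1,"dy": 0,"dz": 0,"turn": 0},{"dx": 0.2,"dy": 0,"dz": 0,"turn": 0},{"dx": 0.2,"dy": 0,"dz": 0.08,"turn": 0},{"dx": 0.2,"dy": 0,"dz": 0.1,"turn": 0},{"dx": 0.2,"dy": 0,"dz": 0.1,"turn": 0}]}}

```text
time_s: 4.55
eef_pos: [0.5923, 0.2383, 0.1587]
ee_rot: [-3.137, 0.001, 1.571]
ft_force: [-0.3, 0.5, -1.0]
finger_gap: 0.715
grip_force: 20.0
```

```bash
python3 - <<'E'
from h import *
a=shot("side","s2.png"); b=shot("top","t2.png")
cv2.imwrite("pics/s2c.png",cv2.resize(np.hstack([a[110:260,230:410],b[160:310,180:360]])[:,:,::-1],(800,333),interpolation=cv2.INTER_CUBIC))
s=manip.observe();print(s["eef_pos"],s["ee_rot"],s["finger_gap"])
E
```

```text
[0.59427788 0.23807502 0.16131374] [3.14145156e+00 7.91685800e-05 1.56944136e+00] 0.7160591422682395
```

View pics/s2c.png

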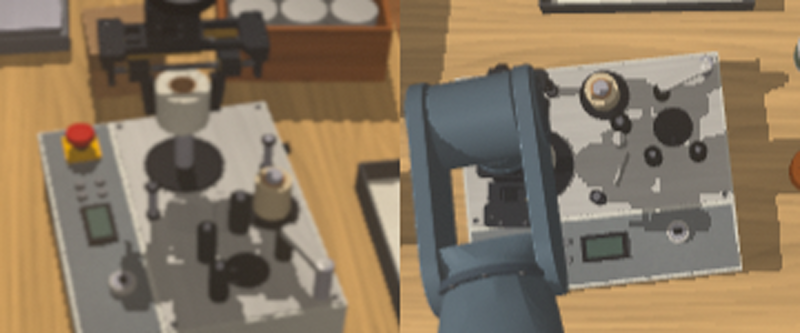

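The white roll hangs upright over the spindle: roll at crop (183,100), post at (185,150). Lowering gently.

{"api": "step_arm", "payload": {"deltas": [{"dx": 0,"dy": 0,"dz": 0.03,"turn": 0},{"dx": 0,"dy": 0,"dz": 0.06,"turn": 0},{"dx": 0,"dy": 0,"dz": 0.08,"turn": 0},{"dx": 0,"dy": 0,"dz": 0.1,"turn": 0},{"dx": 0,"dy": 0,"dz": 0.1,"turn": 0}]}}

```text
time_s: 5.15
eef_pos: [0.594, 0.2396, 0.1195]
ee_rot: [3.141, -0.002, 1.57]
ft_force: [4.0, 5.0, -5.3]
finger_gap: 0.721
grip_force: 20.0
```

{"api": "step_arm", "payload": {"deltas": [{"dx": 0.005,"dy": 0.004,"dz": 0,"turn": 0},{"dx": 0.005,"dy": 0.004,"dz": 0.02,"turn": 0},{"dx": 0.005,"dy": 0.004,"dz": 0.04,"turn": 0},{"dx": 0.005,"dy": 0.004,"dz": 0.04,"turn": 0}]}}

```text
time_s: 5.55
eef_pos: [0.5941, 0.2404, 0.1026]
ee_rot: [-3.138, 0.001, 1.571]
ft_force: [-0.8, -0.5, -0.4]
finger_gap: 0.718
grip_force: 20.0
```

{"api": "step_arm", "payload": {"deltas": [{"dx": 0,"dy": 0,"dz": 0.02,"turn": 0},{"dx": 0,"dy": 0,"dz": 0.04,"turn": 0},{"dx": 0,"dy": 0,"dz": 0.046,"turn": 0},{"dx": 0,"dy": 0,"dz": 0.046,"turn": 0}]}}

```text
time_s: 5.95
eef_pos: [0.5951, 0.2408, 0.0857]
ee_rot: [-3.141, 0.0, 1.571]
ft_force: [0.8, 0.5, -1.1]
finger_gap: 0.713
grip_force: 20.0
```

{"api": "step_arm", "payload": {"deltas": [{"dx": 0,"dy": 0,"dz": 0.005,"turn": 0},{"dx": 0,"dy": 0,"dz": 0.01,"turn": 0},{"dx": 0,"dy": 0,"dz": 0.01,"turn": 0}]}}

```text
time_s: 6.25
eef_pos: [0.5959, 0.241, 0.0847]
ee_rot: [3.141, 0.0, 1.571]
ft_force: [-7.1, -2.7, 11.9]
finger_gap: 0.712
grip_force: 20.0
```

{"api": "step_arm", "payload": {"deltas": [{"dx": 0,"dy": 0,"dz": 0,"turn": 0},{"dx": 0,"dy": 0,"dz": 0,"turn": 0},{"dx": 0,"dy": 0,"dz": 0,"turn": 0},{"dx": 0,"dy": 0,"dz": 0,"turn": 0},{"dx": 0,"dy": 0,"dz": 0,"turn": 0},{"dx": 0,"dy": 0,"dz": 0,"turn": 0},{"dx": 0,"dy": 0,"dz": 0,"turn": 0},{"dx": 0,"dy": 0,"dz": 0,"turn": 0}], "jaw": 1}}

```text
time_s: 7.05
eef_pos: [0.5955, 0.2409, 0.0822]
ee_rot: [-3.142, 0.0, 1.571]
ft_force: [-0.5, -0.4, -1.2]
finger_gap: 1.0
grip_force: 0.0
```

{"api": "step_arm", "payload": {"deltas": [{"dx": 0,"dy": 0,"dz": -0.12,"turn": 0},{"dx": 0,"dy": 0,"dz": -0.24,"turn": 0},{"dx": 0,"dy": 0,"dz": -0.36,"turn": 0},{"dx": -0.1,"dy": 0,"dz": -0.4,"turn": 0},{"dx": -0.2,"dy": -0.05,"dz": -0.4,"turn": 0},{"dx": -0.3,"dy": -0.1,"dz": -0.4,"turn": 0},{"dx": -0.4,"dy": -0.14,"dz": -0.4,"turn": 0},{"dx": -0.5,"dy": -0.18,"dz": -0.4,"turn": 0},{"dx": -0.6,"dy": -0.22,"dz": -0.4,"turn": 0},{"dx": -0.7,"dy": -0.26,"dz": -0.4,"turn": 0},{"dx": -0.8,"dy": -0.3,"dz": -0.4,"turn": 0},{"dx": -0.9,"dy": -0.33,"dz": -0.4,"turn": 0},{"dx": -1,"dy": -0.3625,"dz": -0.4,"turn": 0.35},{"dx": -1,"dy": -0.3625,"dz": -0.4,"turn": 0.35},{"dx": -1,"dy": -0.3625,"dz": -0.4,"turn": 0.35}]}}

```text
time_s: 8.55
eef_pos: [0.45, -0.1603, 0.2424]
ee_rot: [3.141, -0.0, 1.292]
ft_force: [0.9, 0.0, 0.1]
finger_gap: 0.999
grip_force: 0.0
```

```bash
python3 - <<'E'
from h import *
a=shot("side","s3.png"); b=shot("top","t3.png")
c=np.hstack([cv2.resize(x,(400,300),interpolation=cv2.INTER_CUBIC) for x in(a[145:265,240:400],a[285:360,235:335])])
cv2.imwrite("pics/s3c.png",c[:,:,::-1])
s=manip.observe();print(s["eef_pos"],s["ee_rot"])
E
```

```text
[ 0.45046308 -0.15884741  0.24235328] [ 3.14151283e+00 -1.77030610e-04  1.29904657e+00]
```

View pics/s3c.png

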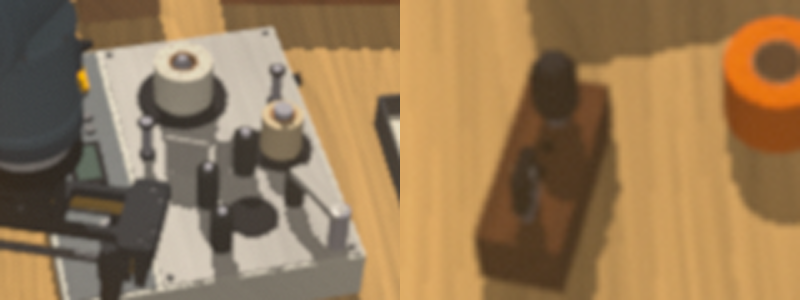

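The roll sits on the platter (185,80), with its core around the post. The key head is at side pixel (267,331), which fits the estimate. Going for the key.

{"api": "step_arm", "payload": {"deltas": [{"dx": -0.12,"dy": 0.034,"dz": 0,"turn": 0},{"dx": -0.12,"dy": 0.034,"dz": 0.1,"turn": 0},{"dx": -0.12,"dy": 0.034,"dz": 0.2,"turn": 0},{"dx": -0.12,"dy": 0.034,"dz": 0.3,"turn": 0},{"dx": -0.12,"dy": 0.034,"dz": 0.4,"turn": 0},{"dx": -0.12,"dy": 0.034,"dz": 0.472,"turn": 0},{"dx": -0.12,"dy": 0.034,"dz": 0.472,"turn": 0}]}}

```text
time_s: 9.35
eef_pos: [0.4481, -0.2057, 0.0497]
ee_rot: [-3.134, -0.003, 1.3]
ft_force: [0.1, 0.2, 0.8]
finger_gap: 0.997
grip_force: 0.0
```

{"api": "step_arm", "payload": {"deltas": [{"dx": 0,"dy": 0,"dz": 0,"turn": 0},{"dx": 0,"dy": 0,"dz": 0,"turn": 0},{"dx": 0,"dy": 0,"dz": 0,"turn": 0},{"dx": 0,"dy": 0,"dz": 0,"turn": 0},{"dx": 0,"dy": 0,"dz": 0,"turn": 0},{"dx": 0,"dy": 0,"dz": 0,"turn": 0},{"dx": 0,"dy": 0,"dz": 0,"turn": 0},{"dx": 0,"dy": 0,"dz": 0,"turn": 0},{"dx": 0,"dy": 0,"dz": 0,"turn": 0},{"dx": 0,"dy": 0,"dz": 0,"turn": 0}], "jaw": 0, "newtons": 10}}

```text
time_s: 10.35
eef_pos: [0.4505, -0.2089, 0.0534]
ee_rot: [-3.141, -0.0, 1.296]
ft_force: [-0.2, -0.3, -0.2]
finger_gap: 0.12
grip_force: 0.3
```

{"api": "step_arm", "payload": {"deltas": [{"dx": 0,"dy": 0,"dz": 0,"turn": 0},{"dx": 0,"dy": 0,"dz": 0,"turn": 0},{"dx": 0,"dy": 0,"dz": 0,"turn": 0},{"dx": 0,"dy": 0,"dz": 0,"turn": 0}], "newtons": 45}}

```text
time_s: 10.75
eef_pos: [0.4505, -0.2089, 0.0535]
ee_rot: [-3.142, -0.0, 1.296]
ft_force: [0.5, -0.3, -1.0]
finger_gap: 0.112
grip_force: 45.0
```

```bash
python3 - <<'E'
from plant import manip
s=manip.observe();print(s["eef_pos"],s["ee_rot"],s["finger_gap"],s["grip_force"],s["ft_force"],s["q"])
E
```

```text
[ 0.45047179 -0.20889589  0.05347025] [-3.14150124e+00 -6.32394507e-05  1.29573803e+00] 0.11179407973075409 44.999797996133566 [ 0.51229488 -0.26588317 -1.01498471] [-6.73745519e-01  2.67639416e-01  1.93002406e+00  2.81388818e-05
  9.44037979e-01 -3.98703735e-01]
```

{"api": "step_arm", "payload": {"deltas": [{"dx": 0,"dy": 0,"dz": -0.05,"turn": 0},{"dx": 0,"dy": 0,"dz": -0.15,"turn": 0},{"dx": 0,"dy": 0,"dz": -0.27,"turn": 0},{"dx": 0,"dy": 0,"dz": -0.366,"turn": 0},{"dx": 0.1,"dy": -0.01,"dz": -0.366,"turn": -0.1},{"dx": 0.2,"dy": -0.02,"dz": -0.366,"turn": -0.2},{"dx": 0.3,"dy": -0.03,"dz": -0.366,"turn": -0.3},{"dx": 0.4,"dy": -0.04,"dz": -0.366,"turn": -0.4},{"dx": 0.5,"dy": -0.044,"dz": -0.366,"turn": -0.497},{"dx": 0.6,"dy": -0.044,"dz": -0.366,"turn": -0.497},{"dx": 0.667,"dy": -0.044,"dz": -0.366,"turn": -0.497},{"dx": 0.667,"dy": -0.044,"dz": -0.26,"turn": -0.497},{"dx": 0.667,"dy": -0.044,"dz": -0.18,"turn": -0.497},{"dx": 0.667,"dy": -0.044,"dz": -0.18,"turn": -0.497},{"dx": 0.667,"dy": -0.044,"dz": -0.18,"turn": -0.497}]}}

```text
time_s: 12.25
eef_pos: [0.5058, 0.0526, 0.1257]
ee_rot: [-3.14, -0.0, 1.686]
ft_force: [0.8, -1.1, 0.5]
finger_gap: 0.106
grip_force: 45.0
```

```bash
python3 - <<'E'
from h import *
a=shot("side","s4.png"); b=shot("top","t4.png")
s=manip.observe();print(s["eef_pos"],s["ee_rot"],s["finger_gap"])
p=s["eef_pos"]; k=p+[0,0,.0165-.051]
L=np.array([.506,.0525,.075]); print("tip px",proj("side",k),"lock px",proj("side",L),"tcp",proj("side",p))
c=np.hstack([cv2.resize(x,(400,300),interpolation=cv2.INTER_CUBIC) for x in(a[190:250,245:325],b[226:301,256:356])])
cv2.imwrite("pics/s4c.png",c[:,:,::-1])
E
```

```text
[0.5074229  0.05223054 0.12743831] [3.13867953e+00 6.90750840e-04 1.68565073e+00] 0.10914986408399402
tip px [285.24965559 230.64301383] lock px [284.99084855 235.44141995] tcp [284.61520344 221.03055535]
```

View pics/s4c.png

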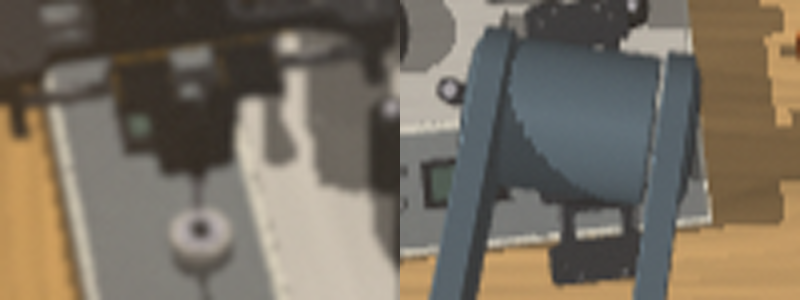

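In the side crop the blade hangs at (197,190), right above the slot at (200,228). Lowering under force watch.

{"api": "step_arm", "payload": {"deltas": [{"dx": 0,"dy": 0,"dz": 0.015,"turn": 0},{"dx": 0,"dy": 0,"dz": 0.03,"turn": 0},{"dx": 0,"dy": 0,"dz": 0.04,"turn": 0},{"dx": 0,"dy": 0,"dz": 0.048,"turn": 0},{"dx": 0,"dy": 0,"dz": 0.048,"turn": 0}]}}

```text
time_s: 12.85
eef_pos: [0.5056, 0.0526, 0.1057]
ee_rot: [-3.141, -0.0, 1.686]
ft_force: [-0.1, -0.6, -0.9]
finger_gap: 0.111
grip_force: 45.0
```

{"api": "step_arm", "payload": {"deltas": [{"dx": 0,"dy": 0,"dz": 0.005,"turn": 0},{"dx": 0,"dy": 0,"dz": 0.01,"turn": 0},{"dx": 0,"dy": 0,"dz": 0.01,"turn": 0}]}}

```text
time_s: 13.15
eef_pos: [0.5059, 0.0526, 0.1021]
ee_rot: [-3.141, -0.0, 1.686]
ft_force: [-0.6, -0.4, -0.3]
finger_gap: 0.109
grip_force: 45.0
```

{"api": "step_arm", "payload": {"deltas": [{"dx": 0,"dy": 0,"dz": 0.005,"turn": 0.04},{"dx": 0,"dy": 0,"dz": 0.01,"turn": -0.04},{"dx": 0,"dy": 0,"dz": 0.015,"turn": 0.04},{"dx": 0,"dy": 0,"dz": 0.015,"turn": 0}]}}

```text
time_s: 13.55
eef_pos: [0.5066, 0.0524, 0.097]
ee_rot: [3.141, 0.001, 1.685]
ft_force: [-2.5, 0.4, 4.7]
finger_gap: 0.109
grip_force: 45.0
```

{"api": "step_arm", "payload": {"deltas": [{"dx": 0,"dy": 0,"dz": 0.005,"turn": 0.05},{"dx": 0,"dy": 0,"dz": 0.01,"turn": -0.05},{"dx": 0,"dy": 0,"dz": 0.015,"turn": 0.05},{"dx": 0,"dy": 0,"dz": 0.015,"turn": 0}]}}

```text
time_s: 13.95
eef_pos: [0.5072, 0.0524, 0.0926]
ee_rot: [3.14, 0.001, 1.685]
ft_force: [-3.6, 0.3, 15.4]
finger_gap: 0.11
grip_force: 45.0
```

{"api": "step_arm", "payload": {"deltas": [{"dx": 0,"dy": -0.003,"dz": 0.002,"turn": 0.07},{"dx": 0.002,"dy": -0.003,"dz": 0.004,"turn": -0.07},{"dx": -0.002,"dy": -0.003,"dz": 0.006,"turn": 0.07},{"dx": 0,"dy": -0.003,"dz": 0.006,"turn": 0}]}}

```text
time_s: 14.35
eef_pos: [0.5072, 0.0525, 0.0916]
ee_rot: [3.137, 0.001, 1.684]
ft_force: [-6.4, 1.2, 22.6]
finger_gap: 0.109
grip_force: 45.0
```

{"api": "step_arm", "payload": {"deltas": [{"dx": 0.003,"dy": -0.003,"dz": 0.003,"turn": 0.1},{"dx": -0.003,"dy": -0.003,"dz": 0.006,"turn": -0.1},{"dx": 0.003,"dy": -0.003,"dz": 0.009,"turn": 0.1},{"dx": -0.003,"dy": -0.003,"dz": 0.009,"turn": -0.1},{"dx": 0,"dy": -0.003,"dz": 0.009,"turn": 0}], "newtons": 60}}

```text
time_s: 14.85
eef_pos: [0.5053, 0.0528, 0.0854]
ee_rot: [3.138, -0.0, 1.691]
ft_force: [3.3, -1.0, 1.6]
finger_gap: 0.103
grip_force: 60.0
```

```bash
python3 - <<'E'
from h import *
a=shot("side","s5.png")
s=manip.observe();print(s["eef_pos"],s["ee_rot"],s["ft_force"],s["torque"])
cv2.imwrite("pics/s5c.png",cv2.resize(a[190:250,245:325,::-1],(640,480),interpolation=cv2.INTER_CUBIC))
E
```

```text
[0.50536803 0.05270352 0.08538342] [3.13757549e+00 2.56159294e-05 1.68121571e+00] [3.46651704 3.24767625 1.68392888] [ 0.556035   -0.68854582  0.02408908]
```

View pics/s5c.png

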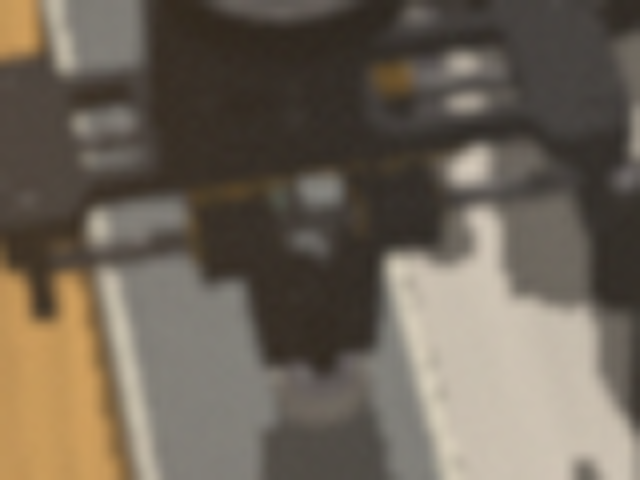

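The pins are passed: the tips are just above the bezel, crop (320,370). Pressing home.

{"api": "step_arm", "payload": {"deltas": [{"dx": 0,"dy": 0.004,"dz": 0.004,"turn": 0},{"dx": 0,"dy": 0.004,"dz": 0.008,"turn": 0},{"dx": 0,"dy": 0.004,"dz": 0.008,"turn": 0}]}}

```text
time_s: 15.2
eef_pos: [0.506, 0.0529, 0.083]
ee_rot: [3.141, -0.0, 1.687]
ft_force: [-5.0, 3.0, 17.3]
finger_gap: 0.105
grip_force: 60.0
```

{"api": "step_arm", "payload": {"deltas": [{"dx": 0,"dy": 0,"dz": -0.002,"turn": 0.1},{"dx": 0,"dy": 0,"dz": -0.002,"turn": 0.2},{"dx": 0,"dy": 0,"dz": -0.002,"turn": 0.3},{"dx": 0,"dy": 0,"dz": -0.002,"turn": 0.4},{"dx": 0,"dy": 0,"dz": -0.002,"turn": 0.5},{"dx": 0,"dy": 0,"dz": -0.002,"turn": 0.5}]}}

```text
time_s: 15.8
eef_pos: [0.5067, 0.0528, 0.0832]
ee_rot: [3.139, -0.001, 1.292]
ft_force: [1.7, 2.6, 8.4]
finger_gap: 0.107
grip_force: 60.0
```

```bash
python3 - <<'E'
from plant import manip
s=manip.observe();print(s["eef_pos"],s["ee_rot"],s["ft_force"],s["torque"],s["finger_gap"])
E
```

```text
[0.50674042 0.052782   0.08323366] [ 3.13867132e+00 -1.29187031e-03  1.29226996e+00] [1.72595299 2.61554016 8.37214903] [ 0.52805795 -0.27611048  0.03416501] 0.1068183950005645
```

{"api": "step_arm", "payload": {"deltas": [{"dx": 0,"dy": 0,"dz": 0,"turn": 0.1},{"dx": 0,"dy": 0,"dz": 0,"turn": 0.2},{"dx": 0,"dy": 0,"dz": 0,"turn": 0.3},{"dx": 0,"dy": 0,"dz": 0,"turn": 0.4},{"dx": 0,"dy": 0,"dz": 0,"turn": 0.5},{"dx": 0,"dy": 0,"dz": 0,"turn": 0.6},{"dx": 0,"dy": 0,"dz": 0,"turn": 0.7},{"dx": 0,"dy": 0,"dz": 0,"turn": 0.8},{"dx": 0,"dy": 0,"dz": 0,"turn": 0.9},{"dx": 0,"dy": 0,"dz": 0,"turn": 1},{"dx": 0,"dy": 0,"dz": 0,"turn": 1}]}}

```text
time_s: 16.9
eef_pos: [0.5078, 0.0519, 0.0834]
ee_rot: [3.138, -0.004, 0.507]
ft_force: [5.2, -0.8, 3.8]
finger_gap: 0.106
grip_force: 60.0
```

{"api": "step_arm", "payload": {"deltas": [{"dx": 0,"dy": 0,"dz": 0.002,"turn": 0.1},{"dx": 0,"dy": 0,"dz": 0.002,"turn": 0.2},{"dx": 0,"dy": 0,"dz": 0.002,"turn": 0.3},{"dx": 0,"dy": 0,"dz": 0.002,"turn": 0.4},{"dx": 0,"dy": 0,"dz": 0.002,"turn": 0.46},{"dx": 0,"dy": 0,"dz": 0.002,"turn": 0.46},{"dx": 0,"dy": 0,"dz": 0.002,"turn": 0.46}]}}

```text
time_s: 17.6
eef_pos: [0.5081, 0.0513, 0.0833]
ee_rot: [3.139, -0.006, 0.149]
ft_force: [3.2, -3.0, 9.3]
finger_gap: 0.109
grip_force: 60.0
```

```bash
python3 - <<'E'
from plant import manip
s=manip.observe();print(s["eef_pos"],s["ee_rot"],s["ft_force"],s["torque"],s["finger_gap"])
E
```

```text
[0.50810376 0.05130306 0.08329537] [ 3.13855867 -0.00556488  0.14863349] [ 3.23827112 -2.96551057  9.28034572] [-0.50962252 -0.52242903  0.11961283] 0.1094845506329557
```

{"api": "step_arm", "payload": {"deltas": [{"dx": 0,"dy": 0,"dz": 0,"turn": 0.05},{"dx": 0,"dy": 0,"dz": 0,"turn": 0.05},{"dx": 0,"dy": 0,"dz": 0,"turn": 0.05},{"dx": 0,"dy": 0,"dz": 0,"turn": 0.05},{"dx": 0,"dy": 0,"dz": 0,"turn": 0.05},{"dx": 0,"dy": 0,"dz": 0,"turn": 0.05}]}}

```text
time_s: 18.2
eef_pos: [0.5081, 0.0513, 0.0833]
ee_rot: [3.139, -0.006, 0.11]
ft_force: [2.9, -3.2, 9.8]
finger_gap: 0.109
grip_force: 60.0
```

```bash
python3 - <<'E'
from plant import manip
s=manip.observe();print(s["eef_pos"],s["ee_rot"],s["ft_force"],s["torque"],s["grip_force"],abs(s["qvel"]).max())
print(manip.sign_off())
E
```

```text
[0.50812256 0.05126954 0.08328607] [ 3.13870404 -0.00567721  0.10952059] [ 2.90050075 -3.17122921  9.79840858] [-0.59903462 -0.51634201  0.11740572] 60.00324675813317 0.001466514465384385
the job is handed in; nothing more can be done
None
```

The job is handed in at about 18 s, with no verdict shown: the roll is on the unwind platter and released, and the key is fully down in the lock, turned about 1.57 rad clockwise at the tool (switch angle inferred from that and the wrist torque) and still gripped at 60 N.

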